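Tighten the rail stand and hang the stock bins

TASK

Take the T-handled hex key from its holder and tighten the clamp screw in the rail stand's foot clockwise until it is fully home, before any bin goes on the rail. Then hang every stock bin on the rail by its hook and slide each one past the black mark ring, under the hold-down strip, and have the key back hanging in its holder when you finish. Leave the other things on the bench where they are.

Things in the scene. Friction and masses are not known exactly. Their poses are not given: they have to be found in the camera images.
- stand: Fixed metal rail stand; origin at the middle of its base, on the table. A round steel rail, 14 mm thick, runs along its y at x 0, top 170 mm up, between two posts with inner faces at y -175 and +175 mm (post tops at 172 and 192 mm). Its foot (x -135 to 0, y -130 to -70 mm) carries a boss at x -120, y -100 mm.
- mark (a point): On the top line of the rail at the black ring that is the mark (stand y 0), 170 mm up; axes as the stand's: y along the rail towards the half with the hold-down strip. Bins go on over the open half (y below -15 mm): bring them in level from the -x side, the rail between hook tip and tray, lower, then slide to +y past the mark.
- strip (a point): Middle of the underside of the flat hold-down strip over the far half of the rail: x +2 to +20, y +5 to +180 mm in the stand's frame, z 186 to 192 mm. Hooks cannot be lowered on there. A bin's 10 mm crown passes under it if the hook's tip is on the +x side of the rail; stem and tab pass beside it, on the -x side.
- boss (a point): Centre of the top of the round boss on the stand's foot (68 mm across, 60 mm high, bore 44 mm); axes as the stand's. Concentric in the bore, its face 6 mm down, lies the clamp screw's head, with a vertical hex socket 21.4 mm across flats, 22 mm deep.
- screw (a joint): Clamp screw angle, rad, grows clockwise seen from above (tightening). Starts loose at 0 to 1.5; a firm stop at 8.0 is fully tight (over a full turn). At 0 two flats of the socket face along the stand's x (normals every 60 degrees); at q they are turned by -q about vertical. About 0.12 N m of friction; it stays where left.
- holder: Fixed wooden tool holder, 56 x 56 mm, 95 mm high, on a thin 90 mm square base, with a square hole 30 mm wide down through it. Origin at the centre of its underside; the hole is on its vertical axis. The key hangs in it by its hub, key origin then 10 mm above the table.
- key: T-handled hex key, 300 g, upright in the holder. Origin at the shaft's lower end, z up, x along the handle bar. From below: cone to z 6 mm (radius 7 to 10), hexagon 20 mm across flats (normals along x and every 60 degrees) to 55, round shaft 18 mm thick to 85, hub 40 mm across to 103, black bar z 103 to 130 mm, 84 mm long, 16 mm thick in y.
- bin1: Hanging stock bin, one of four alike; 2 or 3 of them are there. Cardboard tray with a grey hook, weighted floor, about 180 g, upright on the table, 165 mm tall. Origin on the underside, below the hook's opening. Tray x -30 to +34, y -24 to +24, z 0 to 45 mm. Flat finger tab on top, to pinch: x -34 to -10, 12 mm thick in y, z 128 to 165 mm. Hangs nearly level.
- hook1 (a point): Middle of the underside of the hook's crown of bin1, 120 mm above its origin: rests on the rail. Crown x -22 to +16, z 120 to 130 mm; stem at x -22 to -10; the tip (x 10 to 16) comes down to z 98 mm; the hook opens downward, 20 mm wide in x. All 12 mm thick in y.
- bin2: Hanging stock bin, like the others; 2 or 3 of them are there. Cardboard tray with a grey hook, weighted floor, about 180 g, upright on the table, 165 mm tall. Origin on the underside, below the hook's opening. Tray x -30 to +34, y -24 to +24, z 0 to 45 mm. Flat finger tab on top, to pinch: x -34 to -10, 12 mm thick in y, z 128 to 165 mm. Hangs nearly level.
- hook2 (a point): Middle of the underside of the hook's crown of bin2, 120 mm above its origin: rests on the rail. Crown x -22 to +16, z 120 to 130 mm; stem at x -22 to -10; the tip (x 10 to 16) comes down to z 98 mm; the hook opens downward, 20 mm wide in x. All 12 mm thick in y.
- bin3: Hanging stock bin, like the others; 2 or 3 of them are there. Cardboard tray with a grey hook, weighted floor, about 180 g, upright on the table, 165 mm tall. Origin on the underside, below the hook's opening. Tray x -30 to +34, y -24 to +24, z 0 to 45 mm. Flat finger tab on top, to pinch: x -34 to -10, 12 mm thick in y, z 128 to 165 mm. Hangs nearly level.
- hook3 (a point): Middle of the underside of the hook's crown of bin3, 120 mm above its origin: rests on the rail. Crown x -22 to +16, z 120 to 130 mm; stem at x -22 to -10; the tip (x 10 to 16) comes down to z 98 mm; the hook opens downward, 20 mm wide in x. All 12 mm thick in y.
- bin4: Hanging stock bin, like the others; 2 or 3 of them are there. Cardboard tray with a grey hook, weighted floor, about 180 g, upright on the table, 165 mm tall. Origin on the underside, below the hook's opening. Tray x -30 to +34, y -24 to +24, z 0 to 45 mm. Flat finger tab on top, to pinch: x -34 to -10, 12 mm thick in y, z 128 to 165 mm. Hangs nearly level.
- hook4 (a point): Middle of the underside of the hook's crown of bin4, 120 mm above its origin: rests on the rail. Crown x -22 to +16, z 120 to 130 mm; stem at x -22 to -10; the tip (x 10 to 16) comes down to z 98 mm; the hook opens downward, 20 mm wide in x. All 12 mm thick in y.
- spool: bystander: empty wooden ribbon spool, 60 mm in diameter, 50 mm high. Origin at the centre of its underside.
- jar: bystander: screw-top jar, 64 mm in diameter, 85 mm high. Origin at the centre of its underside.
- mug: bystander: white mug, 80 mm in diameter, 90 mm high. Origin at the centre of its underside.
- stapler: bystander: black stapler, 130 x 36 x 45 mm. Origin at the centre of its underside.
- basket: bystander: blue slatted basket, 130 x 100 x 60 mm. Origin at the centre of its underside.
- tape: bystander: roll of parcel tape lying flat, 90 mm in diameter, 30 mm high. Origin at the centre of its underside.
- cardbox: bystander: small carton, 100 x 70 x 60 mm. Origin at the centre of its underside.
Not all that is in view belongs to the job. Of the things that look like the holder, the larger one is meant. Leave any red look-alike of the bin1 alone.

How it is judged:
On the way, in this order (a step that is already met when the one before it is completed fails the run):
1. the clamp screw is tight (value of joint screw above 7.8 rad), for 0.2 s.
2. every bin hangs on the rail past the mark (x of hook1 in the frame of mark between -0.015 and 0.015 m and z of hook1 in the frame of mark between -0.01 and 0.01 m and y of hook1 in the frame of mark between 0 and 0.175 m and angle between each of bin1, bin2, bin3, bin4's own z axis and vertical below 0.3 rad and x of hook2 in the frame of mark between -0.015 and 0.015 m and z of hook2 in the frame of mark between -0.01 and 0.01 m and y of hook2 in the frame of mark between 0 and 0.175 m and x of hook3 in the frame of mark between -0.015 and 0.015 m and z of hook3 in the frame of mark between -0.01 and 0.01 m and y of hook3 in the frame of mark between 0 and 0.175 m and x of hook4 in the frame of mark between -0.015 and 0.015 m and z of hook4 in the frame of mark between -0.01 and 0.01 m and y of hook4 in the frame of mark between 0 and 0.175 m), for 0.2 s.
At the end, for the whole second after the job is handed in: Screw within 0.2 rad of its stop (above 7.8); every bin present at rest on the rail between mark and +y post, hook point within 15 mm across and 10 mm in height of the rail top, tilt under 0.3 rad; key upright in the holder, within 12 mm of its axis, origin below 16 mm (all of step 2 and value of joint screw above 7.8 rad and linear speed of each of bin1, bin2, bin3, bin4 below 0.03 m/s and horizontal distance between key and holder below 0.012 m and height (world z) of key below 0.016 m and angle between key's own z axis and vertical below 0.15 rad); the robot touches nothing.
It fails at once if a bin is hung on the rail before the screw is tight (value of joint screw below 7.7 rad and ((x of hook1 in the frame of mark between -0.009 and 0.009 m and z of hook1 in the frame of mark between -0.006 and 0.004 m and y of hook1 in the frame of mark between -0.175 and 0.175 m) or (x of hook2 in the frame of mark between -0.009 and 0.009 m and z of hook2 in the frame of mark between -0.006 and 0.004 m and y of hook2 in the frame of mark between -0.175 and 0.175 m) or (x of hook3 in the frame of mark between -0.009 and 0.009 m and z of hook3 in the frame of mark between -0.006 and 0.004 m and y of hook3 in the frame of mark between -0.175 and 0.175 m) or (x of hook4 in the frame of mark between -0.009 and 0.009 m and z of hook4 in the frame of mark between -0.006 and 0.004 m and y of hook4 in the frame of mark between -0.175 and 0.175 m))).
It fails at once if a bystander is pushed more than 50 mm or knocked over (distance of any of spool, jar, mug, stapler, basket, tape, cardbox from where it was at the start of the episode above 0.05 m or angle between any of spool, jar, mug, stapler, basket, tape, cardbox's own z axis and vertical above 0.5 rad).
Of bin1, bin2, bin3, bin4 only 2 to 3 are there at a start; the rules pass over those that are not, and their reading is None.
At some moment in a run one of bin1, bin2, bin3, bin4 may be knocked a few centimetres aside while the robot is not near it.
It also fails if it takes over 210 s, if anything falls off the work surface, if the arm or the gripper's body presses on something with over 40 N, if the wrist force passes 120 N, or if a joint passes its speed limit or range.

ROBOT

A 6-joint arm with a two-finger parallel gripper is mounted at the origin on the work surface. World frame = base frame: x ahead of the robot, y to its left, z up, the work surface at z = 0. Lengths are in m, angles in rad, forces in N, time in s.
With the tool pointing down it reaches from about 0.2 to 0.875 m from the base axis. Payload 3.4 kg.
Tool frame: the origin (TCP) lies between the finger pads; the fingertips stand 25 mm ahead of it and the grasp point (between the pads) lies 6 mm ahead of it (r.nose_length is the z of the fingertips in the tool frame, in m); z points along the fingers, x is the direction in which the jaws open and shut, and the axes are right-handed (so a half turn about z gives the same grasp; the last joint's range is limited). The gripper opens to 94 mm and grips with 3 to 60 N. Pads are 16 mm wide; open, the fingers measure 119 mm over their backs; the gripper's body (75 mm by 177 mm) begins 78 mm behind the grasp point.
Start: joints at [1.138, 0.276, 1.505, -0, 1.361, -0.121], TCP at [0.176, 0.547, 0.196] pointing down, gripper open.
Joint ranges: [-2.89, 2.89], [-0.75, 2.08], [0.22, 2.7], [-1.18, 4.32], [0.11, 2.71], [-2.7, 2.7]. Speed limits (rad/s): [2.57, 2.57, 3.14, 3.14, 3.14, 3.14].

INTERFACE

Orientations are given as a unit quaternion [w, x, y, z].
In Python, from plant import r, gripper_to, inverse_kinematics, vision, models, telemetry gives the robot as it stands. Calls block until the motion is done:
- r.move_to(position, orientation): joint-space move of the TCP to a pose.
- r.move_l(position, rot=None, vel=0.15, guard=None): straight line of the TCP; rot=None keeps the orientation; vel is the mean speed in m/s. With guard (N) it stops when the force on the tool has changed by that much, and returns True; else False.
- r.movej(angles): joint-space move.
- gripper_to(opening, f_grip=None): finger opening in m; f_grip is the grip in N (None keeps the last); returns when the fingers have stopped.
- r.hold(seconds).
- inverse_kinematics(position, orientation): joint angles nearest the present ones, or None.
- vision.snapshot(name): name is "scene" or "side" or "wrist"; returns the picture (384x512x3 uint8, red, green, blue); there is no depth.
- vision.get_calibration(name): a dict with "fx", "fy", "cx", "cy" (pixels), "D" ([k1, k2, p1, p2, k3] as OpenCV has them; the pictures are not rectified), "position" and "orientation" of the camera in the world. Camera axes: x right, y down, z forward; pixel columns grow to the right and rows downward; lengths in m; the calibration is good to about 2 mm. A picture is of the moment at which its call begins: read the wrist's pose just before it. get_calibration takes no time and is no camera call; for the wrist camera it gives the pose at the moment of the call.
A pose or a line that the arm cannot do raises r.PlanningError and nothing moves.
- r.sign_off(): hands the job in, once; it reports no verdict.
Trained networks look in the newest picture that a camera, given by its name, has taken for a name from the list of things; names that differ only in an ending like _2 or _b are one class to them, and where a whole thing is asked for, a point or a joint stands for the part that bears it (a point fixed in the world has none). Each returns a list of dicts, best first, with "score" (0 to 1); they miss things now and then, are a little off and sometimes report something else, mostly with a low value. They report only what shows in the picture. A call takes as long as a camera call. They do not tell look-alikes from the thing itself.
- models.boxes_of(thing, camera): "at" ([x, y, z] in m, in world coordinates, good to about 4 mm: the middle of the surface that is visible of it).
- models.regions_of(thing, camera): "pixels" (384x512 bool, what is visible of it).
- models.mark_of(thing, camera): "at" ([x, y, z] in m, in world coordinates, good to about 4 mm: a listed point, or the origin of a listed thing).
Readings, each from a call of its own:
- telemetry.current_t(): time.
- telemetry.current_joints(): joint angles.
- telemetry.current_dq(): joint speeds.
- telemetry.current_joint_efforts(): joint torques, N m.
- telemetry.current_ee_pos(): TCP position.
- telemetry.current_tool_rot(): TCP orientation.
- telemetry.current_wrist_force(): force on the tool from outside, world axes, zero at the start.
- telemetry.current_torque(): the same for the moment, N m.
- telemetry.current_opening(): finger opening in m.
Only numpy, scipy, OpenCV 4.12 (cv2) and the standard library are available. Lean on these libraries where they do the work, as an engineer would, in place of code of your own. Each camera call takes 0.05 s, during which the arm holds its last target. There are 200 camera calls.

## Working session

There is one attempt and no reset: what is moved stays moved. The work goes in short steps, each a Python script; the robot and the scene stay as the last script left them, time stands still between calls to the robot, and variables do not carry over. Pictures are saved under pics/ and viewed, about 12 in all and at most 16, crops included, and the job is handed in when it is done.

```bash
ls; mkdir -p pics; python3 - <<'E'
from plant import r,vision,models,telemetry
import cv2,numpy as np
a=[]
for c in("scene","side"):
    im=vision.snapshot(c); a.append(im); cv2.imwrite(f"pics/{c}0.png",im[:,:,::-1])
    k=vision.get_calibration(c); print(c,k['fx'],k['cx'],np.round(k['position'],3),np.round(k['orientation'],3))
    for t in("stand","holder","key","bin1","hook1","boss","mark","strip","screw"):
        for f in("mark_of",) + (("boxes_of",) if t in("holder","key") else ()):
            try: print(c,f,t,[(np.round(d['at'],3).tolist(),round(d['score'],2)) for d in getattr(models,f)(t,c)])
            except Exception as e: print(t,f,e)
cv2.imwrite("pics/s0.png",cv2.resize(a[0][:,:,::-1],(800,600)))
cv2.imwrite("pics/d0.png",cv2.resize(a[1][:,:,::-1],(800,600)))
print(telemetry.current_t())
E
```

```text
pics
scene 365.77354776118847 264.13381453823115 [ 1.08  -0.794  1.018] [-0.386  0.873  0.274 -0.119]
scene mark_of stand [([0.563, 0.121, 0.001], 0.63)]
scene mark_of holder [([0.458, -0.467, -0.002], 0.73), ([0.412, 0.255, -0.003], 0.63), ([0.278, 0.216, -0.004], 0.51), ([0.463, -0.116, -0.001], 0.46)]
scene boxes_of holder [([0.285, 0.205, 0.029], 0.59), ([0.434, 0.234, 0.037], 0.56), ([0.456, -0.12, 0.044], 0.17)]
scene mark_of key []
scene boxes_of key [([0.422, 0.251, 0.131], 0.57)]
scene mark_of bin1 [([0.424, -0.343, 0.003], 0.9), ([0.459, -0.12, 0.0], 0.62)]
scene mark_of hook1 [([0.428, -0.34, 0.12], 0.77), ([0.458, -0.118, 0.124], 0.77), ([0.318, -0.384, 0.12], 0.62)]
scene mark_of boss [([0.446, 0.021, 0.062], 0.88), ([0.481, 0.449, 0.002], 0.53)]
scene mark_of mark [([0.562, 0.122, 0.17], 0.91)]
scene mark_of strip [([0.572, 0.216, 0.186], 0.9), ([0.428, -0.343, 0.123], 0.47)]
screw mark_of it knows: basket, bin, boss, cardbox, holder, hook, jar, key, mark, mug, spool, stand, stapler, strip, tape
side 358.3332567890165 248.36674552447334 [-0.034 -0.66   1.072] [-0.345  0
[... 324 characters left out ...]
, ([0.42, -0.344, 0.041], 0.33)]
side mark_of key [([0.416, 0.259, 0.009], 0.54)]
side boxes_of key [([0.414, 0.251, 0.127], 0.61)]
side mark_of bin1 [([0.32, -0.383, -0.001], 0.69), ([0.425, -0.342, 0.004], 0.63), ([0.456, -0.117, -0.003], 0.58)]
side mark_of hook1 [([0.458, -0.121, 0.118], 0.97), ([0.432, -0.342, 0.121], 0.77), ([0.316, -0.38, 0.117], 0.66)]
side mark_of boss [([0.444, 0.015, 0.061], 0.72), ([0.561, 0.122, 0.173], 0.21)]
side mark_of mark [([0.564, 0.12, 0.169], 0.79), ([0.566, 0.215, 0.188], 0.16)]
side mark_of strip [([0.567, 0.217, 0.188], 0.66)]
screw mark_of it knows: basket, bin, boss, cardbox, holder, hook, jar, key, mark, mug, spool, stand, stapler, strip, tape
1.1
```

View pics/s0.png

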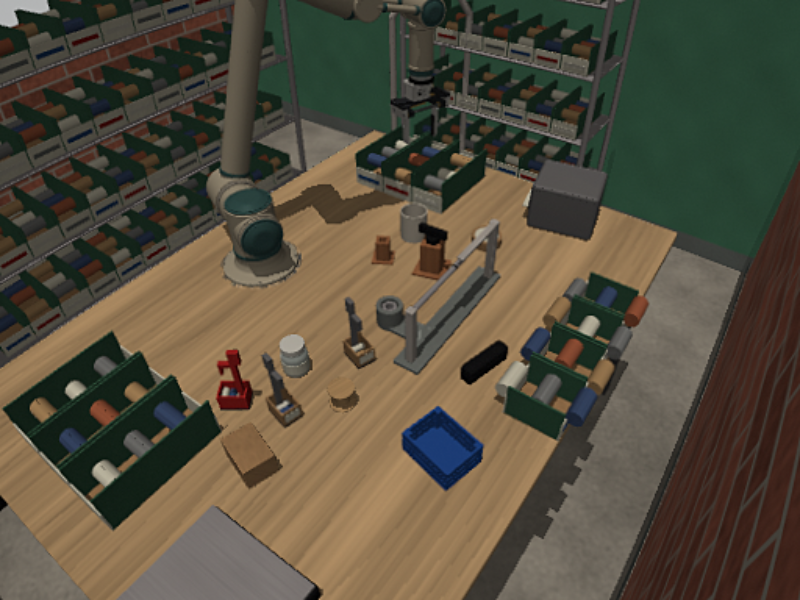

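View pics/d0.png

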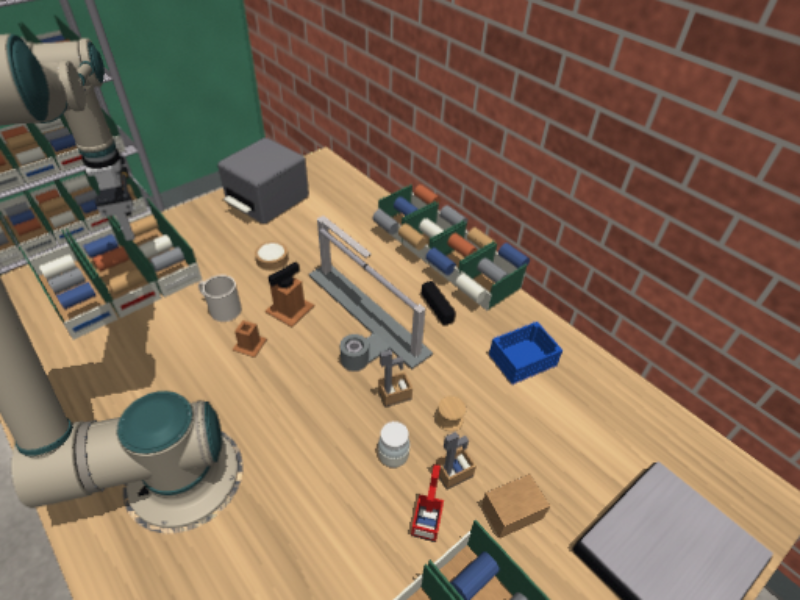

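Real bins are the two with grey hooks, at scene-picture pixels (355,340) and (280,395). The red one at (235,385) stays. The larger holder, with the key, is at (432,255); the smaller look-alike is at (383,248). Next I look from near with the wrist camera.

```bash
cat > h.py <<'E'
from plant import r,gripper_to,inverse_kinematics,vision,models,telemetry
import cv2,numpy as np
from scipy.spatial.transform import Rotation as R
def q(yaw):
    c,s=np.cos(yaw),np.sin(yaw)
    m=np.array([[c,s,0],[s,-c,0],[0,0,-1]])
    return R.from_matrix(m).as_quat(scalar_first=True)
def cam(name):
    k=vision.get_calibration(name)
    K=np.array([[k['fx'],0,k['cx']],[0,k['fy'],k['cy']],[0,0,1]])
    return K,np.array(k['D']),np.array(k['position']),R.from_quat(k['orientation'],scalar_first=True).as_matrix()
def topx(c,P):
    K,D,p,M=c; rv=cv2.Rodrigues(M.T)[0]
    return cv2.projectPoints(np.atleast_2d(np.array(P,float)),rv,-M.T@p,K,D)[0][:,0]
def toplane(c,uv,z):
    K,D,p,M=c
    n=cv2.undistortPoints(np.array(uv,float).reshape(-1,1,2),K,D)[:,0]
    d=np.c_[n,np.ones(len(n))]@M.T
    return p+d*((z-p[2])/d[:,2])[:,None]
def snap(name,file=None):
    c=cam(name); im=vision.snapshot(name)
    if file: cv2.imwrite("pics/"+file,im[:,:,::-1])
    return im,c
def st():
    print("t",round(telemetry.current_t(),2),"tcp",np.round(telemetry.current_ee_pos(),4),"F",np.round(telemetry.current_wrist_force(),1),"M",np.round(telemetry.current_torque(),2),"op",round(telemetry.current_opening(),4),"j",np.round(telemetry.current_joints(),2))
E
python3 - <<'E'
from h import *
K,D,p,M=cam("wrist")
Rt=R.from_quat(telemetry.current_tool_rot(),scalar_first=True).as_matrix()
off=Rt.T@(p-np.array(telemetry.current_ee_pos())); print("cam in tool",off,"\n",np.round(Rt.T@M,3),K[0])
yaw=0.0
tiles=[]; import pickle; cams={}
for n,(x,y,zt,h) in {"key":(.417,.256,.14,.33),"boss":(.445,.018,.06,.30),"binA":(.457,-.119,.16,.36),"binB":(.428,-.342,.16,.36)}.items():
    Rd=R.from_quat(q(yaw),scalar_first=True).as_matrix()
    o=Rd@off; ax=Rd@Rt.T@M[:,2]
    pos=np.array([x,y,0])-np.array([o[0],o[1],0]); pos[2]=h
    d=h+o[2]-zt; pos[:2]-=ax[:2]/-ax[2]*d
    r.move_to(pos.tolist(),q(yaw).tolist())
    im,c=snap("wrist",n+"1.png"); cams[n]=c
    tiles.append(cv2.resize(im,(400,300),interpolation=cv2.INTER_AREA))
    for t in ("boss","mark","strip","stand") if n=="boss" else ("key","holder") if n=="key" else ("hook1","bin1"):
        print(n,t,[(np.round(d['at'],4).tolist(),round(d['score'],2)) for d in models.mark_of(t,"wrist")])
pickle.dump(cams,open("cams1.pkl","wb"))
cv2.imwrite("pics/mos1.png",np.vstack([np.hstack(tiles[:2]),np.hstack(tiles[2:])])[:,:,::-1])
st()
E
```

```text
cam in tool [ 0.0007261  -0.08407317 -0.18831028] 
 [[ 1.    -0.002 -0.   ]
 [ 0.002  0.957  0.289]
 [-0.    -0.289  0.957]] [288.33823043   0.         249.29110234]
key key [([0.4166, 0.2538, 0.0077], 0.68), ([0.5633, 0.1187, 0.0006], 0.41)]
key holder [([0.4163, 0.2588, -0.0004], 0.84), ([0.275, 0.2145, 0.003], 0.72)]
boss boss [([0.4474, 0.0173, 0.0598], 0.68)]
boss mark [([0.5651, 0.1218, 0.1705], 0.73), ([0.454, -0.1156, 0.1182], 0.17)]
boss strip [([0.5686, 0.2119, 0.1844], 0.77)]
boss stand [([0.5617, 0.1192, -0.0004], 0.83)]
binA hook1 [([0.4564, -0.1133, 0.1204], 0.8), ([0.5646, 0.1175, 0.0026], 0.74), ([0.4251, -0.3408, 0.1195], 0.59)]
binA bin1 [([0.4281, -0.3405, 0.0033], 0.9), ([0.4529, -0.1202, -0.001], 0.69), ([0.3172, -0.3844, 0.0019], 0.62), ([0.5662, 0.1171, 0.0008], 0.49)]
binB hook1 [([0.3177, -0.3794, 0.1173], 0.97), ([0.4241, -0.3401, 0.1187], 0.87), ([0.4553, -0.1157, 0.1207], 0.77)]
binB bin1 [([0.3188, -0.3841, 0.0027], 0.93), ([0.45, -0.1172, -0.0001], 0.58), ([0.4255, -0.3405, 0.0009], 0.57)]
t 5.71 tcp [ 0.428  -0.3072  0.3604] F [-0.6  0.1 -0.3] M [-0.07  0.04 -0.07] op 0.0932 j [-0.76  0.15  1.27  0.    1.71 -0.76]
```

View pics/mos1.png

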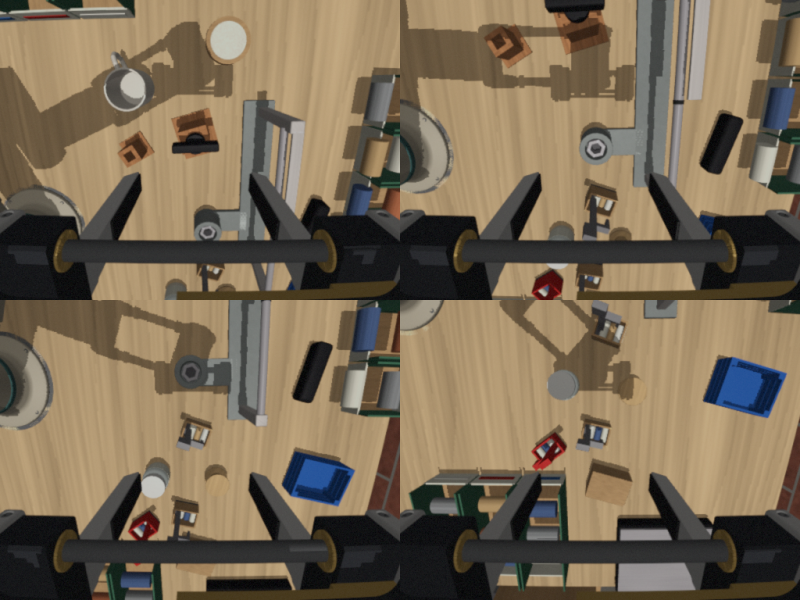

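```bash
python3 - <<'E'
from h import *
import pickle
cams=pickle.load(open("cams1.pkl","rb"))
tiles=[]
for n,P,w in (("key",(.417,.255,.14),80),("boss",(.447,.018,.054),54),("binA",(.455,-.117,.14),80),("binB",(.426,-.341,.14),80)):
    im=cv2.imread(f"pics/{n}1.png"); u=topx(cams[n],P)[0].astype(int)
    h=w*3//4; x0,y0=u[0]-w//2,u[1]-h//2; print(n,x0,y0,400/w)
    tiles.append(cv2.resize(im[y0:y0+h,x0:x0+w],(400,300),interpolation=cv2.INTER_CUBIC))
cv2.imwrite("pics/mos2.png",np.vstack([np.hstack(tiles[:2]),np.hstack(tiles[2:])]))
E
```

```text
key 209 161 5.0
boss 223 169 7.407407407407407
binA 208 156 5.0
binB 207 156 5.0
```

View pics/mos2.png

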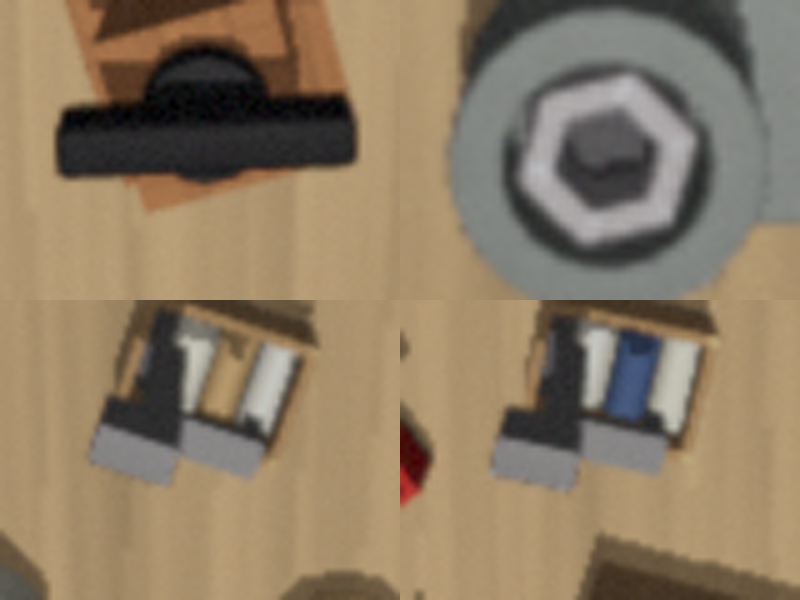

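Crops: the T-bar runs from about (60,145) to (352,135), nearly along +x. The screw head and its socket are centred at (607,158), with corners near 19° mod 60. Both bins have tab and stem at the left and hook tip at the right, yawed about -15°.

```bash
python3 - <<'E'
from h import *
import pickle
cams=pickle.load(open("cams1.pkl","rb"))
def g(n,pts,z,o,x0,y0,s):
    p=(np.array(pts,float)-o)/s+[x0,y0]-0.5+0.5/s
    return toplane(cams[n],p,z)
a=g("key",[(60,178),(354,165)],.14,(0,0),209,161,5); b=g("key",[(62,112),(350,95)],.113,(0,0),209,161,5)
for e in(a,b): d=e[1]-e[0]; print("key edge",e.mean(0).round(4),"yaw",np.degrees(np.arctan2(d[1],d[0])).round(1),"len",np.linalg.norm(d).round(4))
h=g("boss",[(622,72),(694,133),(680,212),(590,245),(522,185),(540,100)],.054,(400,0),223,169,7.407)
c=h.mean(0); d=h-c; print("screw",c.round(4),np.degrees(np.arctan2(d[:,1],d[:,0])).round(1)%60, np.linalg.norm(d,axis=1).round(4))
e=g("boss",[(451,140),(764,140),(607,8),(607,308)],.06,(400,0),223,169,7.407); print("boss edges",e.round(4))
# bins: crown/tab faces: front (-y) ends of tab top z .165
for n,ox,t,w in(("binA",0,(90,462,172,486),(105,405,182,430)),("binB",400,(490,470,575,490),(503,412,580,435))):
    pass
A=g("binA",[(101,426),(181,448)],.165,(0,300),208,156,5); B=g("binB",[(503,433),(580,457)],.165,(400,300),207,156,5)
for e in(A,B): d=e[1]-e[0]; print("tab top edge?",e.mean(0).round(4),np.degrees(np.arctan2(d[1],d[0])).round(1),np.linalg.norm(d).round(4))
for n,z in(("boss",.17),):pass
E
```

```text
key edge [0.4171 0.2504 0.14  ] yaw 2.7 len 0.081
key edge [0.4168 0.2625 0.113 ] yaw 3.5 len 0.0839
screw [0.4474 0.0179 0.054 ] [21.2 17.1 22.1 18.7 17.9 18.1] [0.0192 0.0191 0.0196 0.0199 0.0193 0.0193]
boss edges [[ 0.4145  0.0238  0.06  ]
 [ 0.48    0.0237  0.06  ]
 [ 0.4472  0.052   0.06  ]
 [ 0.4472 -0.0137  0.06  ]]
tab top edge? [ 0.4381 -0.1053  0.165 ] -16.1 0.0228
tab top edge? [ 0.4086 -0.3304  0.165 ] -18.1 0.0223
```

```bash
python3 - <<'E'
from h import *
d=np.radians
gripper_to(0.06,30)
y=d(3.1+90); k=np.array([.417,.256])
r.move_to([*k,.30],q(y).tolist()); st()
print(r.move_l([*k,.141],vel=.12,guard=8)); 
gripper_to(0.0,50); st()
r.move_l([*k,.262],vel=.1); st()
im,c=snap("wrist","grip.png")
im,c=snap("side","side2.png"); u=topx(c,[.417,.255,.14])[0].astype(int)
cv2.imwrite("pics/v.png",cv2.resize(im[u[1]-75:u[1]+75,u[0]-100:u[0]+100],(600,450))[:,:,::-1])
E
```

```text
t 8.45 tcp [0.4176 0.2554 0.3001] F [ 0.6 -0.4 -0.2] M [ 0.05 -0.03 -0.03] op 0.0602 j [ 0.41  0.1   1.48 -0.    1.56 -1.22]
False
t 10.92 tcp [0.417 0.256 0.141] F [-0.9  0.1  0.1] M [0.01 0.03 0.01] op 0.0008 j [ 0.41  0.19  1.77  0.    1.18 -1.22]
t 12.28 tcp [0.4166 0.2558 0.2613] F [-0.2 -0.3 -0.4] M [ 0.04 -0.03 -0.  ] op 0.0011 j [ 0.41  0.11  1.56 -0.    1.47 -1.22]
```

View pics/v.png

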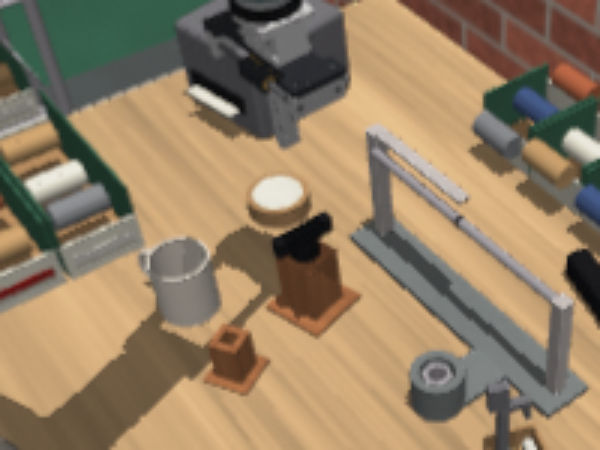

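View pics/grip.png

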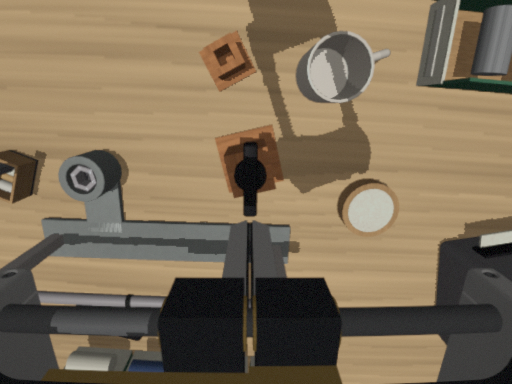

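```bash
python3 - <<'E'
from h import *
c=cam("wrist"); p=np.array(telemetry.current_ee_pos())
print(topx(c,[[.417,.256,.14],[.417-.042,.256,.14],[.417+.042,.256,.14],p,p-[0,0,.025]]).round(0))
im,_=snap("wrist")
for t in("key","holder"): print([(np.round(d['at'],4).tolist(),round(d['score'],2)) for d in models.mark_of(t,"wrist")])
st()
E
```

```text
[[249. 182.]
 [251. 144.]
 [247. 217.]
 [249. 226.]
 [249. 213.]]
[([0.4185, 0.2549, 0.0105], 0.57)]
[([0.2725, 0.2165, 0.0012], 0.96), ([0.4168, 0.255, -0.0022], 0.71)]
t 12.53 tcp [0.4168 0.2559 0.2616] F [ 0.4 -0.5  0.4] M [ 0.01 -0.04 -0.01] op 0.0004 j [ 0.41  0.11  1.56  0.    1.47 -1.22]
```

```bash
python3 - <<'E'
from h import *
k=np.array([.417,.256])
gripper_to(0.06,40); st()
print(r.move_l([*k,.139],vel=.12,guard=8)); st()
a,c=snap("wrist")
print(gripper_to(0.0,40)); st()
b,c=snap("wrist"); s,c=snap("side"); u=topx(c,[.417,.255,.14])[0].astype(int)
cr=cv2.resize(s[u[1]-45:u[1]+45,u[0]-60:u[0]+60],(400,300),interpolation=cv2.INTER_CUBIC)
cv2.imwrite("pics/v2.png",np.vstack([np.hstack([cv2.resize(a,(400,300)),cv2.resize(b,(400,300))]),np.hstack([cr,cr*0])])[:,:,::-1])
E
```

```text
t 13.55 tcp [0.417 0.256 0.262] F [-0.7  0.6 -0. ] M [ 0.04 -0.01  0.01] op 0.0595 j [ 0.41  0.11  1.55 -0.    1.47 -1.22]
False
t 14.72 tcp [0.4176 0.2563 0.1397] F [ 0.4 -0.1  0.6] M [0.06 0.04 0.  ] op 0.0601 j [ 0.41  0.19  1.77  0.    1.18 -1.22]
False
t 15.77 tcp [0.417 0.256 0.139] F [ 0.4  0.  -0.3] M [ 0.03 -0.   -0.02] op 0.0003 j [ 0.41  0.19  1.77 -0.    1.18 -1.22]
```

View pics/v2.png

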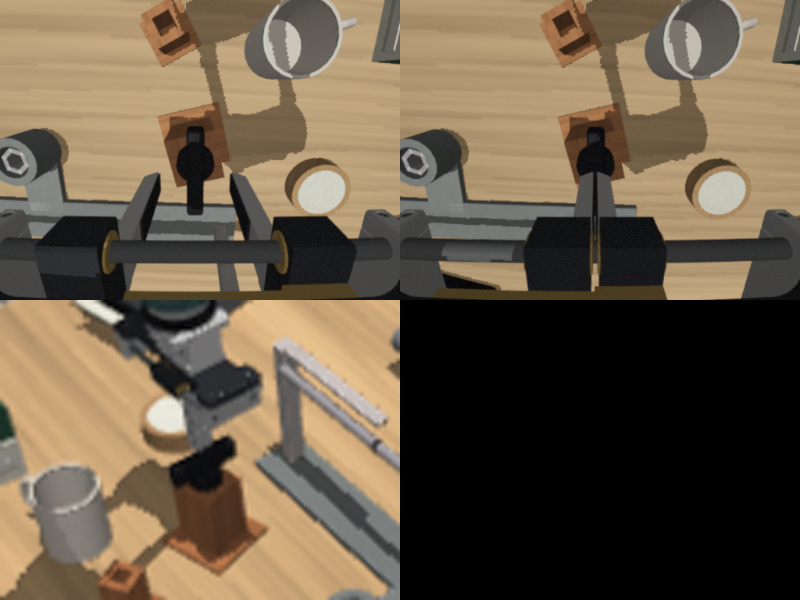

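```bash
python3 - <<'E'
from h import *
print(r.nose_length)
p=np.array(telemetry.current_ee_pos()); c=cam("wrist")
for dz in(0,.025):
  for dx in(-.008,.008): print(dz,dx,topx(c,p+[dx,0,-dz]).round(0))
im,_=snap("wrist"); cv2.imwrite("pics/g2.png",cv2.resize(im[150:330,130:370],(800,600),interpolation=cv2.INTER_CUBIC)[:,:,::-1])
E
```

```text
0.025
0 -0.008 [[249. 216.]]
0 0.008 [[248. 236.]]
0.025 -0.008 [[249. 204.]]
0.025 0.008 [[248. 223.]]
```

View pics/g2.png

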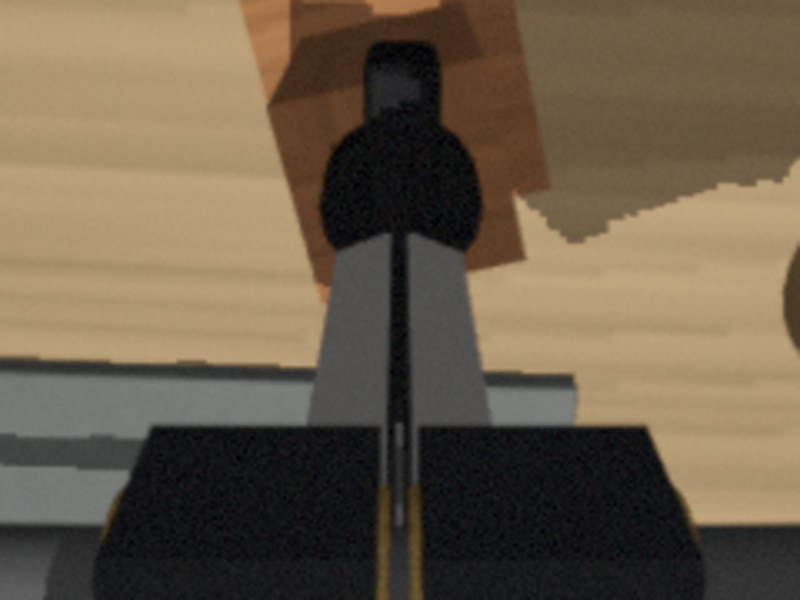

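```bash
python3 - <<'E'
from h import *
print(r.move_l([.417,.256,.110],vel=.02,guard=4)); st()
E
```

```text
True
t 16.56 tcp [0.4171 0.256  0.131 ] F [-1.3 -0.3  4.5] M [ 0.07  0.07 -0.01] op 0.0009 j [ 0.41  0.2   1.79  0.    1.16 -1.22]
```

Closed fingers touch the bar top with the TCP at 0.131, not the 0.165 I expected. So the real fingertips sit about 9 mm above the reported TCP, roughly 34 mm short of what's stated, and the image agrees. I'll correct for this from here on.

```bash
python3 - <<'E'
from h import *
k=[.417,.256]
r.move_l([*k,.15],vel=.1); gripper_to(0.06,40)
print(r.move_l([*k,.109],vel=.06,guard=4)); st()
gripper_to(0.0,50); st()
r.move_l([*k,.12],vel=.05); st()
E
```

```text
False
t 18.76 tcp [0.4173 0.2561 0.1091] F [-0.2 -1.1  0.5] M [ 0.04 -0.   -0.01] op 0.0599 j [ 0.41  0.22  1.82 -0.    1.11 -1.22]
t 19.51 tcp [0.417  0.2561 0.109 ] F [0.9 0.6 0.1] M [0.15 0.03 0.01] op 0.0152 j [ 0.41  0.22  1.82  0.    1.11 -1.22]
t 19.88 tcp [0.4172 0.256  0.1203] F [-0.5 -0.4 -3.7] M [ 0.04  0.04 -0.06] op 0.0158 j [ 0.41  0.21  1.8  -0.    1.13 -1.22]
```

```bash
python3 - <<'E'
from h import *
r.move_l([.417,.256,.235],vel=.15)
y=np.radians(139); s=[.4474,.0182]
r.move_to([*s,.235],q(y).tolist()); st()
r.move_l([*s,.170],vel=.1)
print(r.move_l([*s,.131],vel=.025,guard=6)); st()
im,c=snap("side"); u=topx(c,[*s,.1])[0].astype(int)
a=cv2.resize(im[u[1]-45:u[1]+45,u[0]-60:u[0]+60],(400,300),interpolation=cv2.INTER_CUBIC)
im,c=snap("scene"); u=topx(c,[*s,.1])[0].astype(int)
b=cv2.resize(im[u[1]-45:u[1]+45,u[0]-60:u[0]+60],(400,300),interpolation=cv2.INTER_CUBIC)
cv2.imwrite("pics/ins.png",np.hstack([a,b])[:,:,::-1])
E
```

```text
t 21.99 tcp [0.4472 0.0187 0.2345] F [-0.5 -0.2 -2.6] M [0.08 0.05 0.07] op 0.0158 j [-0.11  0.06  1.68  0.    1.4  -2.54]
False
t 24.5 tcp [0.4473 0.0182 0.131 ] F [ 0.   0.2 -3.6] M [-0.02  0.06  0.04] op 0.0158 j [-0.11  0.13  1.87 -0.    1.14 -2.54]
```

```bash
python3 - <<'E'
from h import *
j=np.array(telemetry.current_joints())
for i in range(6):
    j[5]+=0.2 if i<2 else .9
    if j[5]>2.6: j[5]=2.6
    r.movej(j.tolist()); print(round(j[5],2),end=' '); st()
E
```

```text
-2.34 t 24.91 tcp [0.4474 0.018  0.1311] F [ 0.1 -1.5 -2.4] M [-0.2   0.06 -0.03] op 0.0155 j [-0.12  0.13  1.87 -0.    1.14 -2.34]
-2.14 t 25.22 tcp [0.4474 0.0179 0.1311] F [-0.8 -2.3 -2.7] M [-0.39  0.15 -0.  ] op 0.0156 j [-0.12  0.13  1.87 -0.    1.14 -2.15]
-1.24 t 26.08 tcp [0.4473 0.0177 0.1311] F [-1.4 -3.8 -3.4] M [-0.95  0.2   0.11] op 0.0154 j [-0.12  0.13  1.87 -0.    1.14 -1.24]
-0.34 t 26.95 tcp [0.447  0.0177 0.1311] F [-1.6 -4.  -0.5] M [-1.24  0.6   0.05] op 0.0159 j [-0.12  0.13  1.87 -0.    1.14 -0.34]
0.56 t 27.82 tcp [0.4469 0.018  0.131 ] F [-2.1 -5.1  0.2] M [-1.32  0.85  0.08] op 0.0156 j [-0.12  0.13  1.87 -0.    1.14  0.56]
1.46 t 28.68 tcp [0.4468 0.0181 0.1311] F [-2.7 -4.9 -0.3] M [-1.23  0.86  0.04] op 0.0159 j [-0.11  0.13  1.87 -0.    1.14  1.46]
```

View pics/ins.png

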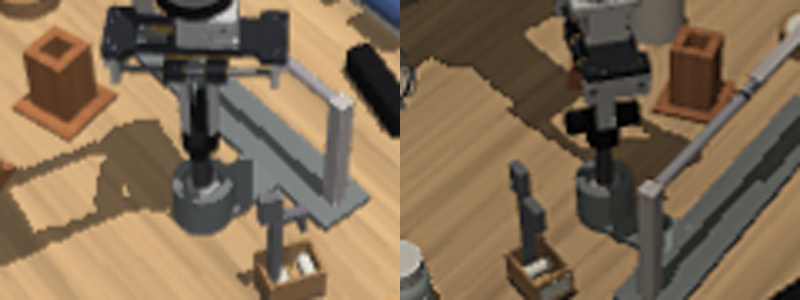

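```bash
python3 - <<'E'
from h import *
j=np.array(telemetry.current_joints()); j[5]=2.6
r.movej(j.tolist()); st()
gripper_to(.06,50); p=np.array(telemetry.current_ee_pos()); p[:2]=[.4474,.018]
r.move_l((p+[0,0,.05]).tolist(),vel=.1)
j=np.array(telemetry.current_joints()); j[5]-=np.pi; r.movej(j.tolist())
im,c=snap("wrist","k3.png")
print([(np.round(d['at'],4).tolist(),round(d['score'],2)) for d in models.mark_of("key","wrist")])
print(r.move_l(p.tolist(),vel=.06,guard=6)); gripper_to(0,50); st()
for a in(-.54+.6,):
    j=np.array(telemetry.current_joints()); j[5]+=.6; r.movej(j.tolist()); st()
E
```

```text
t 29.74 tcp [0.4468 0.0184 0.1311] F [-1.9 -2.3 -0.1] M [-0.71  0.63  0.03] op 0.0156 j [-0.11  0.13  1.87  0.    1.14  2.6 ]
[([0.4479, 0.0164, 0.0319], 0.86)]
False
t 35.7 tcp [0.4471 0.0179 0.1311] F [-0.9 -0.1  0.3] M [-0.16  0.25  0.04] op 0.0159 j [-0.12  0.14  1.86 -0.    1.14 -0.54]
t 36.33 tcp [0.4472 0.0178 0.1311] F [-0.5 -0.1  0.6] M [-0.26  0.07 -0.  ] op 0.0157 j [-0.12  0.14  1.86 -0.    1.14  0.06]
```

```bash
python3 - <<'E'
from h import *
j=np.array(telemetry.current_joints())
while j[5]<2.5:
    j[5]+=.12; r.movej(j.tolist())
    m=np.mean([telemetry.current_torque() for _ in range(3)],0); a=telemetry.current_joints()[5]
    print(round(j[5],2),round(a,3),m.round(2),round(telemetry.current_joint_efforts()[5],2))
    if abs(m[2])>.5 or j[5]-a>.05: break
st()
E
```

```text
0.18 0.173 [-0.19  0.08 -0.03] 0.08
0.3 0.292 [-0.24  0.1  -0.03] 0.08
0.42 0.411 [-0.23  0.06 -0.01] 0.08
0.54 0.531 [-0.29  0.06 -0.08] 0.07
0.66 0.651 [-0.38  0.08 -0.  ] 0.07
0.78 0.771 [-0.4   0.05  0.  ] 0.07
0.9 0.891 [-0.45  0.03 -0.07] 0.07
1.02 1.011 [-0.54  0.03 -0.01] 0.07
1.14 1.131 [-0.64  0.09  0.04] 0.08
1.26 1.251 [-0.66  0.1  -0.03] 0.07
1.38 1.371 [-0.73  0.1   0.02] 0.08
1.5 1.491 [-0.75  0.16 -0.04] 0.08
1.62 1.611 [-0.83  0.22 -0.01] 0.08
1.74 1.731 [-0.9   0.26 -0.02] 0.08
1.86 1.851 [-0.94  0.33  0.03] 0.08
1.98 1.971 [-0.95  0.4   0.  ] 0.08
2.1 2.091 [-0.98  0.44 -0.  ] 0.08
2.22 2.211 [-0.95  0.47 -0.02] 0.08
2.34 2.33 [-0.91  0.66  0.29] 0.38
2.46 2.45 [-0.53  0.6   0.95] 1.01
t 41.33 tcp [0.447  0.0181 0.1311] F [-0.8 -2.   0.9] M [-0.53  0.6   0.95] op 0.0158 j [-0.11  0.14  1.86 -0.    1.14  2.45]
```

Moment about z climbs sharply to 0.95 N m after about 7.9 rad of turning, which is the stop. Next: relieve the torque, pull the key out, check, and return it to the holder.

```bash
python3 - <<'E'
from h import *
j=np.array(telemetry.current_joints()); j[5]=2.27; r.movej(j.tolist()); st()
p=np.array(telemetry.current_ee_pos())
r.move_l([p[0],p[1],.235],vel=.06); st()
y=np.radians(-86.9); k=[.417,.256]
r.move_to([*k,.235],q(y).tolist())
im,c=snap("side"); u=topx(c,[*k,.17])[0].astype(int)
a=cv2.resize(im[u[1]-60:u[1]+60,u[0]-80:u[0]+80],(400,300),interpolation=cv2.INTER_CUBIC)
im,c=snap("scene"); u=topx(c,[*k,.17])[0].astype(int)
b=cv2.resize(im[u[1]-60:u[1]+60,u[0]-80:u[0]+80],(400,300),interpolation=cv2.INTER_CUBIC)
cv2.imwrite("pics/ret.png",np.hstack([a,b])[:,:,::-1])
print(r.move_l([*k,.1095],vel=.06,guard=6)); st()
E
```

```text
t 41.62 tcp [0.447  0.0178 0.131 ] F [-1.6 -4.2 -0.1] M [-1.09  0.61  0.12] op 0.0157 j [-0.12  0.14  1.86 -0.    1.14  2.27]
t 43.51 tcp [0.4467 0.0179 0.2346] F [ 0.8  0.  -2.9] M [0.08 0.16 0.05] op 0.0156 j [-0.12  0.06  1.68 -0.    1.4   2.27]
True
t 46.57 tcp [0.4169 0.2559 0.1103] F [0.8 0.6 5.4] M [-0.03  0.25  0.05] op 0.0157 j [ 0.41  0.22  1.82 -0.    1.11  1.92]
```

View pics/ret.png

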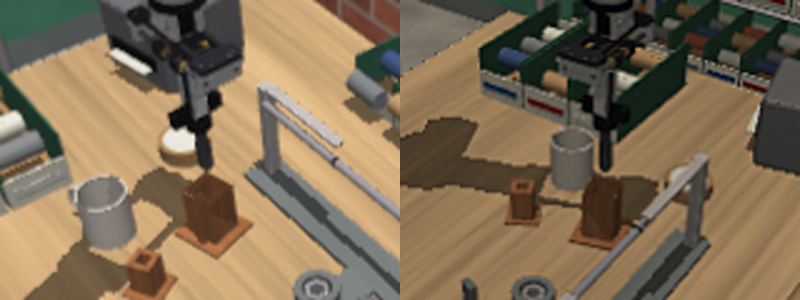

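Key seated by contact at 0.1103. Release, then look at screw, rail and bins again from above.

```bash
python3 - <<'E'
from h import *
gripper_to(.06,40); r.move_l([.417,.256,.30],vel=.2); st()
im0,c0=snap("wrist")
print("key",[(np.round(d['at'],4).tolist(),round(d['score'],2)) for d in models.mark_of("key","wrist")],[(np.round(d['at'],4).tolist(),round(d['score'],2)) for d in models.mark_of("holder","wrist")])
ms,ss=[],[]
for i,(x,y,yaw) in enumerate([(.50,.03,0.),(.50,.06,0.3),(.47,.10,-.3)]):
    r.move_to([x,y,.33],q(yaw).tolist()); im,c=snap("wrist",f"rail{i}.png")
    m=models.mark_of("mark","wrist"); s=models.mark_of("strip","wrist"); b=models.mark_of("boss","wrist")
    print(*[(np.round(e[0]['at'],4).tolist(),round(e[0]['score'],2)) if e else None for e in(m,s,b)])
    if i==0:
        im1=im.copy()
        a=np.radians(1.8); ex=np.array([np.cos(a),np.sin(a),0]); ey=np.array([-np.sin(a),np.cos(a),0]); M=np.array([.5637,.1215,0])
        big=cv2.resize(im,(1536,1152),interpolation=cv2.INTER_CUBIC)
        for s in(-.16,-.1,-.05,-.01,.03):   # rail axis ticks at z=.163
            for w in(-.007,.007):
                u=topx(c,M+ey*s+ex*w+[0,0,.163])[0]*3+1; cv2.circle(big,tuple(int(v) for v in u),3,(255,0,0),-1)
        u=topx(c,M+[0,0,.163])[0]*3; ub=topx(c,[.4473,.018,.054])[0]*3
        print(u,ub)
        A=big[int(u[1])-100:int(u[1])+500,int(u[0])-200:int(u[0])+200]; B=big[int(ub[1])-75:int(ub[1])+75,int(ub[0])-100:int(ub[0])+100]
        B=cv2.resize(B,(400,300)); A=cv2.copyMakeBorder(A,0,max(0,600-A.shape[0]),0,0,cv2.BORDER_CONSTANT)[:600]
        cv2.imwrite("pics/ov.png",np.hstack([A,np.vstack([B,B*0])])[:,:,::-1])
for cn in("scene","side"):
    vision.snapshot(cn); print(cn,[(np.round(d['at'],4).tolist(),round(d['score'],2)) for d in models.mark_of("hook1",cn)])
st()
E
```

```text
t 48.51 tcp [0.4163 0.2557 0.2989] F [ 0.1 -0.5  0.5] M [-0.04  0.18  0.  ] op 0.06 j [0.41 0.11 1.48 0.   1.57 1.92]
key [([0.4207, 0.254, 0.0087], 0.63)] [([0.4182, 0.257, -0.003], 0.93), ([0.274, 0.2168, 0.0019], 0.8), ([0.3558, -0.2319, 0.0034], 0.74)]
([0.5614, 0.1219, 0.1677], 0.69) ([0.571, 0.2122, 0.1837], 0.57) ([0.4479, 0.0179, 0.056], 0.85)
[908.23824316 293.4312013 ] [650.90207155 494.68755982]
([0.5636, 0.1219, 0.1712], 0.82) ([0.5686, 0.2139, 0.1823], 0.91) ([0.4508, 0.0162, 0.0577], 0.65)
([0.5638, 0.1189, 0.1674], 0.65) ([0.5718, 0.2142, 0.1847], 0.79) ([0.4489, 0.019, 0.0604], 0.87)
scene [([0.428, -0.3419, 0.1212], 0.9), ([0.3234, -0.3811, 0.1226], 0.88), ([0.4579, -0.1178, 0.1235], 0.84)]
side [([0.3179, -0.3791, 0.1172], 0.94), ([0.4544, -0.1156, 0.1197], 0.76), ([0.4307, -0.3408, 0.1206], 0.71)]
t 52.23 tcp [0.4701 0.0998 0.3299] F [-0.1 -0.4 -0. ] M [-0.12  0.12 -0.  ] op 0.0599 j [ 0.06  0.08  1.43 -0.    1.63  0.36]
```

View pics/ov.png

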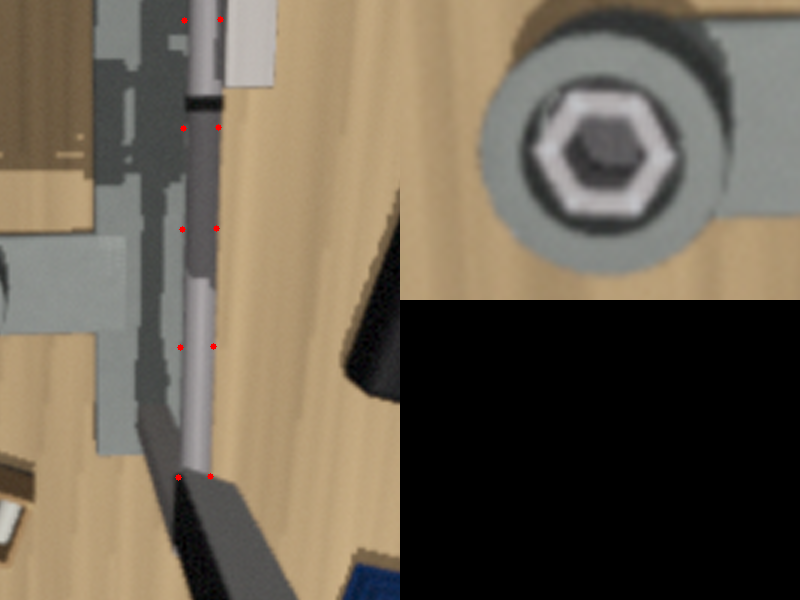

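```bash
python3 - <<'E'
from h import *
# recompute camera for rail0 (pose 0) from fixed tool->camera transform
c=cam("wrist"); Rt=R.from_quat(telemetry.current_tool_rot(),scalar_first=True).as_matrix(); p=np.array(telemetry.current_ee_pos())
off=Rt.T@(c[2]-p); Mc=Rt.T@c[3]; Rd=R.from_quat(q(0.),scalar_first=True).as_matrix()
c0=(c[0],c[1],np.array([.5,.03,.33])+Rd@off,Rd@Mc)
o=np.array([650,494])-[100,75]
pts=(np.array([(533,150),(565,91),(641,91),(677,156),(641,215),(566,213)],float)-[400,0])/2+o; pts=pts/3
h=toplane(c0,pts,.054); m=h.mean(0); d=h-m
print(m.round(4),((np.degrees(np.arctan2(d[:,1],d[:,0]))+30)%60-30).round(1),np.linalg.norm(d,axis=1).round(4))
# sharper: hexagon fit on bright head pixels
im=cv2.imread("pics/rail0.png"); g=cv2.cvtColor(im,cv2.COLOR_BGR2GRAY)
u=o/3; print(u, topx(c0,[.4473,.018,.054]))
E
```

```text
[0.4478 0.0173 0.054 ] [-2.7  0.1 -1.9 -2.5 -0.9 -3.2] [0.0194 0.0198 0.0201 0.02   0.02   0.0201]
[183.33333333 139.66666667] [[217.00195545 164.77655713]]
```

Screw reads about 7.92 rad from its head corners, clear of 7.8. The rail is 0.8 mm to +x of my prediction, with yaw about 1.8°. Now bin A.

```bash
cat >> h.py <<'E'
a=np.radians(1.8); ex=np.array([np.cos(a),np.sin(a),0]); ey=np.array([-np.sin(a),np.cos(a),0]); M=np.array([.5644,.1205,0])
def S(x,y,z): return (M+ex*x+ey*y+[0,0,z]).tolist()
def grab(tab,yaw,z=.130):
    gripper_to(.04,30)
    r.move_to([*tab,.26],q(yaw+np.pi/2).tolist())
    print("down contact",r.move_l([*tab,z],vel=.08,guard=4)); gripper_to(0,40); st()
def marks(t="hook1",cs=("scene","side")):
    for cn in cs:
        vision.snapshot(cn); print(cn,[(np.round(d['at'],4).tolist(),round(d['score'],2)) for d in models.mark_of(t,cn)])
E
python3 - <<'E'
from h import *
gripper_to(.04,30)
r.move_to([.4364,-.1111,.30],q(np.radians(-16.5)+np.pi/2).tolist())
grab([.4364,-.1111],np.radians(-16.5))
p=telemetry.current_ee_pos(); r.move_l([p[0],p[1],.235],vel=.1); st()
r.move_to(S(-.142,-.06,.235),q(a+np.pi/2).tolist()); st()
marks()
im,c=snap("side"); u=topx(c,S(-.12,-.06,.2))[0].astype(int)
A=cv2.resize(im[u[1]-60:u[1]+60,u[0]-80:u[0]+80],(400,300),interpolation=cv2.INTER_CUBIC)
im,c=snap("scene"); u=topx(c,S(-.12,-.06,.2))[0].astype(int)
B=cv2.resize(im[u[1]-60:u[1]+60,u[0]-80:u[0]+80],(400,300),interpolation=cv2.INTER_CUBIC)
cv2.imwrite("pics/bA.png",np.hstack([A,B])[:,:,::-1])
E
```

```text
down contact False
t 57.37 tcp [ 0.4364 -0.1112  0.13  ] F [-0.4  0.2  1.1] M [-0.08  0.03  0.  ] op 0.0115 j [-0.4   0.14  1.86 -0.    1.14 -1.69]
t 58.57 tcp [ 0.4359 -0.111   0.2343] F [ 0.  -0.6 -1.7] M [0.01 0.06 0.  ] op 0.0117 j [-0.4   0.06  1.68 -0.    1.4  -1.69]
t 59.27 tcp [0.4246 0.0553 0.2348] F [ 0.   0.1 -1.3] M [ 0.02  0.01 -0.02] op 0.0118 j [-0.03  0.03  1.71 -0.    1.4  -1.63]
scene [([0.4462, 0.0571, 0.2252], 0.86), ([0.3222, -0.3822, 0.1213], 0.66), ([0.4283, -0.343, 0.1192], 0.65)]
side [([0.4443, 0.0537, 0.2254], 0.92), ([0.3174, -0.3808, 0.1176], 0.91), ([0.4306, -0.3382, 0.1218], 0.8)]
```

View pics/bA.png

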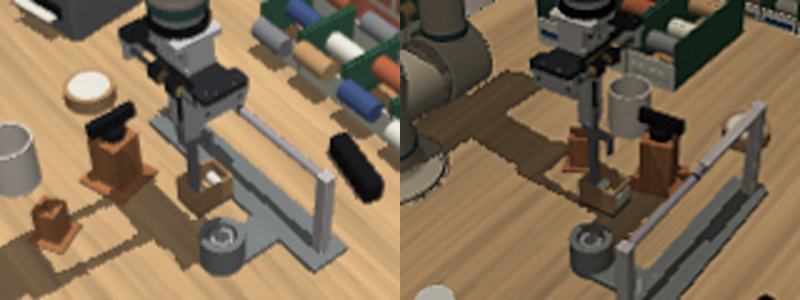

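Bin A hangs level in the gripper, hook tip towards the rail. The key stands upright in its holder at (110,150). Now hang and slide.

```bash
python3 - <<'E'
from h import *
def go(x,y,z,v,g=8):
    s=r.move_l(S(x,y,z),vel=v,guard=g); print((x,y,z),s); st(); return s
if not go(-.142,-.06,.222,.1) and not go(-.022,-.06,.222,.08):
    go(-.022,-.06,.179,.04,5)
E
```

```text
(-0.142, -0.06, 0.222) False
t 59.86 tcp [0.4238 0.0557 0.2214] F [ 0.5  0.4 -2.2] M [ 0.03  0.02 -0.03] op 0.012 j [-0.03  0.04  1.74 -0.    1.37 -1.63]
(-0.022, -0.06, 0.222) False
t 61.51 tcp [0.5438 0.0599 0.2221] F [-0.3  0.2 -2.4] M [0.04 0.06 0.04] op 0.0118 j [-0.02  0.22  1.52 -0.    1.4  -1.62]
(-0.022, -0.06, 0.179) True
t 62.51 tcp [0.5439 0.0598 0.1798] F [-0.9 -0.2  5. ] M [-0.03 -0.08 -0.03] op 0.0118 j [-0.02  0.24  1.59 -0.    1.31 -1.62]
```

```bash
python3 - <<'E'
from h import *
def go(x,y,z,v,g=8):
    s=r.move_l(S(x,y,z),vel=v,guard=g); print((x,y,z),s); st(); return s
go(-.022,-.06,.1812,.03)
if not go(-.022,.135,.1812,.07,8):
    go(-.022,.135,.1798,.02,4)
marks()
im,c=snap("side"); u=topx(c,S(0,.12,.17))[0].astype(int)
A=cv2.resize(im[u[1]-45:u[1]+45,u[0]-60:u[0]+60],(400,300),interpolation=cv2.INTER_CUBIC)
im,c=snap("scene"); u=topx(c,S(0,.12,.17))[0].astype(int)
B=cv2.resize(im[u[1]-45:u[1]+45,u[0]-60:u[0]+60],(400,300),interpolation=cv2.INTER_CUBIC)
cv2.imwrite("pics/bA2.png",np.hstack([A,B])[:,:,::-1])
E
```

```text
(-0.022, -0.06, 0.1812) False
t 62.77 tcp [0.544  0.0598 0.1807] F [ 0.6 -0.4 -2.2] M [ 0.03  0.05 -0.06] op 0.0118 j [-0.02  0.25  1.58 -0.    1.32 -1.62]
(-0.022, 0.135, 0.1812) False
t 65.7 tcp [0.5382 0.2545 0.1812] F [-0.1  0.  -1.4] M [ 0.04 -0.    0.02] op 0.012 j [ 0.32  0.32  1.48  0.    1.35 -1.28]
(-0.022, 0.135, 0.1798) False
t 65.95 tcp [0.5384 0.2547 0.1801] F [ 0.6  0.7 -0.5] M [-0.02  0.02  0.04] op 0.0114 j [ 0.32  0.32  1.48  0.    1.34 -1.28]
scene [([0.4265, -0.3388, 0.1186], 0.9), ([0.5589, 0.2572, 0.1695], 0.71), ([0.3208, -0.3804, 0.1217], 0.7)]
side [([0.3162, -0.3818, 0.1162], 0.92), ([0.5594, 0.2554, 0.1669], 0.77), ([0.4292, -0.3393, 0.1231], 0.64)]
```

View pics/bA2.png

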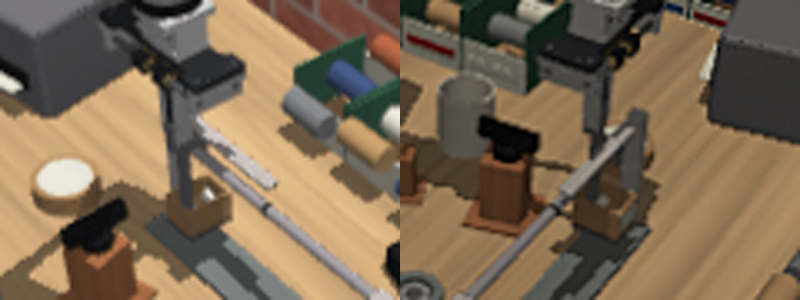

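```bash
python3 - <<'E'
from h import *
gripper_to(.032,30); r.hold(.3); r.move_l(S(-.022,.135,.27),vel=.1); st()
yaw=np.radians(-18); tab=np.array([.4068,-.3361])
r.move_to([.428,-.3072,.36],q(0.).tolist())
im,c=snap("wrist","binB2.png")
hk=[d['at'] for d in models.mark_of("hook1","wrist")]; print(np.round(hk,4))
# compare with the first picture of bin B (same camera pose)
i1=cv2.imread("pics/binB1.png"); i2=cv2.imread("pics/binB2.png"); u=topx(c,[.426,-.341,.14])[0].astype(int)
f=lambda i:cv2.cvtColor(i[u[1]-30:u[1]+30,u[0]-40:u[0]+40],cv2.COLOR_BGR2GRAY).astype(np.float32)
print("shift px",cv2.phaseCorrelate(f(i1),f(i2),cv2.createHanningWindow((80,60),cv2.CV_32F)))
marks("hook1",("scene","side"))
E
```

```text
t 68.13 tcp [0.5377 0.2546 0.2692] F [-0.3  0.5  1.1] M [ 0.03  0.05 -0.02] op 0.0322 j [ 0.32  0.28  1.32  0.    1.55 -1.28]
[[ 0.3179 -0.3804  0.1213]
 [ 0.4253 -0.3383  0.119 ]]
shift px ((-0.46846383502816735, 0.3471586750283393), 1.0406084036827088)
scene [([0.561, 0.2556, 0.1729], 0.93), ([0.4276, -0.3422, 0.1203], 0.86), ([0.3199, -0.3814, 0.12], 0.77), ([0.5598, 0.12, 0.1724], 0.66)]
side [([0.3178, -0.3824, 0.1177], 0.82), ([0.5591, 0.2539, 0.1664], 0.76), ([0.4308, -0.34, 0.1227], 0.65)]
```

Bin B has not moved. Bin A hangs at about (0.560, 0.255), z 0.17. Now bin B.

```bash
python3 - <<'E'
from h import *
def go(x,y,z,v,g=8):
    s=r.move_l(S(x,y,z),vel=v,guard=g); print((x,y,z),s); st(); return s
grab([.4068,-.3361],np.radians(-17.5))
p=telemetry.current_ee_pos(); r.move_l([p[0],p[1],.24],vel=.1)
r.move_to(S(-.142,-.06,.235),q(a+np.pi/2).tolist())
marks(); st()
if not go(-.142,-.06,.222,.1) and not go(-.022,-.06,.222,.08):
    go(-.022,-.06,.179,.04,5)
E
```

```text
down contact False
t 74.42 tcp [ 0.4068 -0.336   0.13  ] F [ 0.1 -0.3  0.4] M [ 0.11 -0.05  0.02] op 0.0117 j [-0.82  0.25  1.71  0.    1.18 -2.09]
scene [([0.3205, -0.382, 0.1204], 0.78), ([0.4465, 0.0558, 0.2274], 0.73), ([0.5623, 0.258, 0.1742], 0.64)]
side [([0.4493, 0.0583, 0.226], 0.64), ([0.3176, -0.3814, 0.1178], 0.6), ([0.5606, 0.1193, -0.0002], 0.23)]
t 77.33 tcp [0.4247 0.0552 0.2349] F [-0.2  0.2 -1.7] M [-0.    0.05  0.04] op 0.0117 j [-0.03  0.03  1.71 -0.    1.4  -1.63]
(-0.142, -0.06, 0.222) False
t 77.62 tcp [0.4239 0.0558 0.2214] F [ 0.4  0.2 -1.1] M [ 0.04  0.04 -0.03] op 0.0119 j [-0.03  0.04  1.74 -0.    1.37 -1.63]
(-0.022, -0.06, 0.222) False
t 79.27 tcp [0.5438 0.0598 0.2221] F [-0.3 -0.7 -1.8] M [0.09 0.02 0.01] op 0.0116 j [-0.02  0.22  1.52 -0.    1.4  -1.62]
(-0.022, -0.06, 0.179) True
t 80.27 tcp [0.5439 0.0598 0.1798] F [-0.7  0.6  4.9] M [-0.01 -0.09 -0.01] op 0.0117 j [-0.02  0.24  1.59 -0.    1.31 -1.62]
```

```bash
python3 - <<'E'
from h import *
def go(x,y,z,v,g=8):
    s=r.move_l(S(x,y,z),vel=v,guard=g); print((x,y,z),s); st(); return s
go(-.022,-.06,.1812,.03)
if not go(-.022,.07,.1812,.07,6):
    go(-.022,.07,.1798,.02,4)
    gripper_to(.032,30); r.hold(.3); r.move_l(S(-.022,.07,.30),vel=.1)
    r.move_to([.33,.0,.36],q(np.pi/2).tolist()); st()
marks(); marks("key",("scene","side")); marks("bin1",("scene","side"))
im,c=snap("side"); A=cv2.resize(im[90:330,150:390],(400,400),interpolation=cv2.INTER_CUBIC)
im,c=snap("scene"); B=cv2.resize(im[110:350,140:380],(400,400),interpolation=cv2.INTER_CUBIC)
cv2.imwrite("pics/end.png",np.hstack([A,B])[:,:,::-1])
E
```

```text
(-0.022, -0.06, 0.1812) False
t 80.53 tcp [0.544  0.0598 0.1807] F [-0.  -0.3 -2.5] M [0.04 0.02 0.03] op 0.012 j [-0.02  0.25  1.59 -0.    1.32 -1.62]
(-0.022, 0.07, 0.1812) False
t 82.53 tcp [0.5402 0.1894 0.1812] F [ 0.3  0.6 -2.7] M [0.01 0.06 0.04] op 0.0115 j [ 0.22  0.28  1.53  0.    1.33 -1.39]
(-0.022, 0.07, 0.1798) False
t 82.78 tcp [0.5405 0.1895 0.18  ] F [-0.2 -0.5  0.2] M [-0.01 -0.02  0.01] op 0.0117 j [ 0.22  0.28  1.53  0.    1.33 -1.39]
t 86.08 tcp [3.308e-01 2.000e-04 3.598e-01] F [0.7 0.1 0.3] M [ 0.04 -0.05  0.01] op 0.0321 j [-0.21 -0.16  1.59  0.    1.72 -1.78]
scene [([0.562, 0.1903, 0.1702], 0.77), ([0.3208, -0.3788, 0.1205], 0.71), ([0.562, 0.2544, 0.1741], 0.55)]
side [([0.3206, -0.379, 0.1185], 0.76), ([0.563, 0.1905, 0.17], 0.7), ([0.5569, 0.2554, 0.1733], 0.59), ([0.5086, -0.2493, 0.0028], 0.42)]
scene []
side [([0.762, -0.2347, 0.0032], 0.74), ([0.5096, -0.2508, 0.0048], 0.69), ([0.559, 0.2551, 0.17], 0.59), ([0.4164, 0.2606, 0.0048], 0.57)]
scene [([0.558, 0.1907, 0.0483], 0.87), ([0.5628, 0.2601, 0.0486], 0.81), ([0.5728, 0.2162, 0.1843], 0.65), ([0.561, 0.2555, 0.1747], 0.65), ([0.3176, -0.3805, 0.004], 0.59), ([0.4166, 0.2555, -0.0009], 0.24), ([0.4821, 0.4473, 0.0038], 0.17)]
side [([0.3152, -0.383, 0.0005], 0.81), ([0.5627, 0.2559, 0.0515], 0.59), ([0.5616, 0.1892, 0.0532], 0.58)]
```

View pics/end.png

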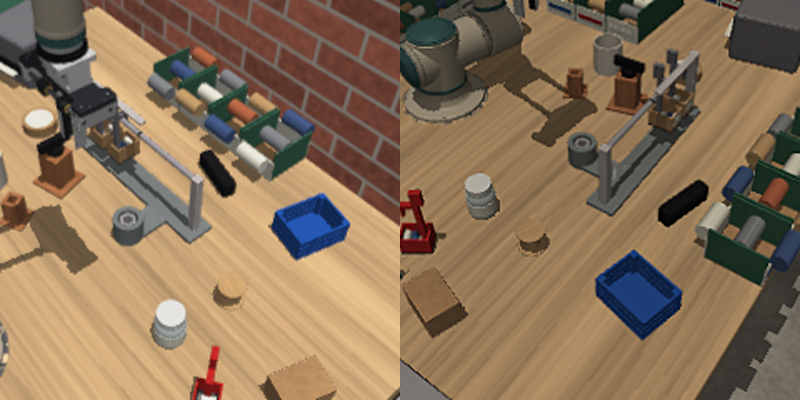

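Both bins hang past the mark, and I see no third bin anywhere. The key is upright in its holder, nothing else has moved, and the gripper touches nothing. Handing in.

```bash
python3 -c "
from h import *
r.sign_off(); st()"
```

```text
the job is handed in; nothing more can be done
the job is handed in; nothing more can be done
```

The job is handed in, at about 86 s of the 210 s. The clamp screw is tight, both stock bins I could find hang past the mark, and the key is back in its holder.

- **Screw:** I turned it clockwise about 8 rad with one regrasp, until the moment about the vertical jumped from about 0 to 0.95 N m at the stop. From the angle of the screw head in a picture it sits at about 7.92 rad, slightly under the nominal 8.0 but above 7.8. I did not measure it a second time.
- **Bins:** In the last pictures the hooks are about 70 mm and 135 mm past the mark, level and within about 5 mm of the rail top. I saw only two grey-hooked bins. The red look-alike was left alone.
- **Key:** It came to rest by contact at the expected height and looks upright. The networks put it within about 4 mm of the holder's axis; the final scene view did not report it at all, and the side view reported it only fourth.
- **Other things:** Nothing on the bench appears to have moved.
- **What failed on the way:** The first two tries at gripping the key closed on nothing. The fingertips sit about 34 mm further back than the stated tool frame; I found this by touching the bar top and corrected for it afterwards.

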